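# Set up the honing station: clip in the white hone rod and lock the rest angle

### The job

Get the honing station ready for touching up the gouges. Take the white hone rod out of its rack and press it down, level and centred lengthwise, into the station's two spring clips until it sits fully home and both jaws have snapped shut over it. Also set the tool rest: turn the knob until its white pointer stands at the red mark, then pull the knob straight up to lock it. Leave the dark grey rod in the rack and do not disturb the other things on the bench.

Things in the scene. Friction and masses are not known exactly. Their poses are not given: they have to be found in the camera images.
- white_rod: white ceramic hone rod, 16 mm diameter, 180 mm long, about 85 g. Origin at its middle, on its axis; x runs along the rod. The 14 mm at its -x end are a brass octagon, 16 mm across flats (stops it rolling); the rest is round. At the start it lies in one of the rack's bores, octagon end out and up, the outer 50 mm sticking out towards the robot
- grey_rod: dark grey rod of the same size and shape, in the rack's other bore; it stays there
- rod_rack: wooden block fixed to the bench, 104 mm wide (y), 140 mm long (x), 75 mm high in front. Origin under its middle on the bench; -x faces the robot. Two bores, 22 mm square, 130 mm deep, at y = +29 and -29 mm; they rise 12 degrees towards -x. Mouths at x = -67 mm, 50 mm above the bench. Free bench in front of it to lay a rod down. Which rod is in which bore varies
- station: beech board with the honing gear, fixed to the bench, 135 mm (x) by 250 mm (y) by 18 mm. Origin under its middle on the bench; -x faces the robot, y to the left seen from there, z up
- clip_seat (a point): on the station, 65 mm above the bench: where the middle of the rod's axis lies when seated; its y axis is the line of the rod (either end either way), z up. The two grey fork clips stand 62 mm either side of it along y, each 16 mm wide (108 mm free between them). 39 mm free below the seated rod. A tool rest (dark plate, under 55 mm high) lies 60 to 90 mm from it towards -x
- clip_left (a point): the same line at the clip 62 mm to the left (y): axis of the seated rod there. Each clip opens upward: a fixed tine at +x with flared top, a hinged brass jaw at -x with a sloping nose over the seated rod; tops 100 to 105 mm above the bench; slot 17.5 mm wide. The mouth takes the rod up to 4 mm off centre
- clip_right (a point): the same at the clip 62 mm to the right (-y). Pushing the rod straight and level down wedges both jaws open (6 to 12 N in all, rod axis from about 97 to 75 mm above the bench; the jaws meanwhile push it towards +x with up to 8 N); lower down the jaws snap over it and draw it into the seats. Held at the middle, between the clips, it goes in level
- jaw_right (a joint): hinge of the jaw at y = -62 mm from clip_seat; 0 rad is shut, grows as it swings open towards -x; sprung shut
- jaw_left (a joint): the same for the jaw at y = +62 mm
- knob_top (a point): centre of the top face of the black round knob, on its vertical axis. The knob is 34 mm in diameter and 26 mm high; pushed down, its underside is 1 mm above the aluminium dial plate, which is 43 mm above the bench, and its top 70 mm. It stands on the station at x = -30, y = +92 mm and turns the tool rest through a gear
- dial_turn (a joint): angle of the knob, grows clockwise seen from above, 0 to 2.2 rad between stops, stays where it is left (turning takes about 0.05 N m). At 1.4 rad its white pointer line stands at the red mark, which lies on the dial plate on the side towards the robot (station -x)
- dial_pull (a joint): how far the knob is pulled up: 0 pushed down, 0.010 m fully pulled up, where it stays by friction (about 3 N)
- sanding_block: wooden sanding block, 53 x 97 mm, 28 mm high, loose on the bench, a bystander; origin under its middle
- oil_bottle: small yellow bottle with a pale cap, 24 mm diameter, 49 mm high, standing on the bench, a bystander; origin under its middle

How it is judged:
By the outcome, as a careful person would: the job done as asked, in the order asked, and still so for the second after the job is handed in, with the robot touching nothing.
It also fails if it takes over 58 s, if anything falls off the work surface, if the arm or the gripper's body presses on something with over 40 N, if the wrist force passes 120 N, or if a joint passes its speed limit or range.

### The arm

A 7-joint arm with a two-finger parallel gripper is mounted at the origin on the work surface; the furniture and walls round the work are solid. World frame = base frame: x ahead of the robot, y to its left, z up, the work surface at z = 0. Lengths are in m, angles in rad, forces in N, time in s.
With the tool pointing down it reaches from about 0.4 to 0.9 m from the base axis. Payload 5.6 kg.
Tool frame: the origin (TCP) lies midway between the tips of the shut fingers; the grasp point (between the pads) lies 19 mm behind it; y points along the fingers, z is the direction in which the jaws open and shut, and the axes are right-handed (so a half turn about y gives the same grasp; the last joint's range is limited). The gripper opens to 92 mm and grips with 3 to 60 N. Pads are 20 mm wide; open, the fingers measure 128 mm over their backs; the gripper's body (75 mm by 189 mm) begins 69 mm behind the grasp point.
Start: joints at [1.285, 0.468, -0.012, 1.603, 0.006, 1.071, -0.056], TCP at [0.156, -0.631, 0.215] pointing down, gripper open.
Joint ranges: [-2.53, 2.53], [-0.31, 2.02], [-1.57, 1.55], [0.28, 2.44], [-1.29, 4.43], [0.15, 1.84], [-2.92, 2.92]. Speed limits (rad/s): [2.57, 2.57, 3.14, 3.14, 3.14, 3.14, 3.14].

### API

Orientations are given as a 3x3 rotation matrix whose columns are the frame's x, y, z axes.
In Python, from station import env, effector, solver, viewer, workorder, search_frame, tip_of gives the robot as it stands. Calls block until the motion is done:
- env.reach(position, orientation): joint-space move of the TCP to a pose.
- env.movel(position, frame=None, rate=0.15): straight line of the TCP; frame=None keeps the orientation; rate is the mean speed in m/s.
- env.goto_joints(angles): joint-space move.
- effector.release() and effector.grasp(squeeze=None): open the fingers fully, or close them until they stop; squeeze is the grip in N (None keeps the last).
- env.pause(seconds).
- solver.inverse_kinematics(position, orientation): joint angles nearest the present ones, or None.
- env.sense(): the state.
- viewer.read_camera(name): name is "scene" or "top" or "wrist"; returns (picture, depth): 384x512x3 uint8, red, green, blue; 384x512 float32, m along the optical axis (not along the pixel's ray), 0 where there is no reading.
- viewer.camera_info(name): a dict with "intrinsics" (3x3 intrinsics, pixels), "dist_coeffs" ([k1, k2, p1, p2, k3] as OpenCV has them; the pictures are not rectified), "eye" and "rotation" of the camera in the world; the wrist camera has in their place "T_tool_cam" (4x4, takes a point from camera to tool coordinates, whose origin is the TCP and whose axes are the tool frame's). Camera axes: x right, y up, looking along -z (the intrinsics and any distortion apply to the point x, -y, -z); pixel columns grow to the right and rows downward; lengths in m; the calibration is good to about 2 mm. A picture is of the moment at which its call begins: read the wrist's pose just before it. camera_info takes no time and is no camera call.
A pose or a line that the arm cannot do raises env.PlanningError and nothing moves.
- workorder.finish_job(): hands the job in, once; it reports no verdict.
Trained networks look in the newest picture that a camera, given by its name, has taken for a name from the list of things; names that differ only in an ending like _2 or _b are one class to them, and where a whole thing is asked for, a point or a joint stands for the part that bears it (a point fixed in the world has none). Each returns a list of dicts, best first, with "score" (0 to 1); they miss things now and then, are a little off and sometimes report something else, mostly with a low value. They report only what shows in the picture. A call takes as long as a camera call.
- search_frame(camera, name): "at" ([x, y, z] in m, in world coordinates, good to about 4 mm: the middle of the surface that is visible of it).
- tip_of(camera, name): "at" ([x, y, z] in m, in world coordinates, good to about 4 mm: a listed point, or the origin of a listed thing).
The state is a dict: "t": time; "joint_positions": joint angles; "joint_velocities": joint speeds; "tau": joint torques, N m; "ee_pos": TCP position; "tcp_rot": TCP orientation; "wrist_force": force on the tool from outside, world axes, zero at the start; "moment": the same for the moment, N m; "gripper_width": finger opening in m.
Only numpy, scipy, OpenCV 4.12 (cv2) and the standard library are available. Lean on these libraries where they do the work, as an engineer would, in place of code of your own. Each camera call takes 0.05 s, during which the arm holds its last target. There are 200 camera calls.

## Working session

There is one attempt and no reset: what is moved stays moved. The work goes in short steps, each a Python script; the robot and the scene stay as the last script left them, time stands still between calls to the robot, and variables do not carry over. Pictures are saved under pics/ and viewed, about 8 in all and at most 12, crops included, and the job is handed in when it is done.

```bash
ls; mkdir -p pics
cat > h.py <<'E'
from station import env, effector, solver, viewer, workorder, search_frame, tip_of
import numpy as np, cv2
np.set_printoptions(precision=4,suppress=True)
def save(cam,name,crop=None,scale=1):
    p,d=viewer.read_camera(cam)
    q=p if crop is None else p[crop[0]:crop[1],crop[2]:crop[3]]
    q=cv2.resize(q,None,fx=scale,fy=scale,interpolation=cv2.INTER_CUBIC)
    cv2.imwrite('pics/'+name+'.png',q[:,:,::-1]); return p,d
def campose(cam):
    i=viewer.camera_info(cam)
    if 'eye' in i: return np.array(i['eye']),np.array(i['rotation'])
    s=env.sense();T=np.array(i['T_tool_cam']);R=np.array(s['tcp_rot'])
    return R@T[:3,3]+s['ee_pos'],R@T[:3,:3]
def rays(cam,uv,pose=None):
    i=viewer.camera_info(cam); e,R=pose or campose(cam)
    n=cv2.undistortPoints(np.array(uv,float).reshape(-1,1,2),np.array(i['intrinsics']),np.array(i['dist_coeffs'])).reshape(-1,2)
    return e,np.c_[n[:,0],-n[:,1],-np.ones(len(n))]@R.T   # unit depth
def deproj(cam,uv,depth,pose=None):
    e,r=rays(cam,uv,pose); return e+r*np.array(depth).reshape(-1,1)
E
python3 - <<'E'
from h import *
s=env.sense();print(s['t'],s['tcp_rot'],s['gripper_width'])
for c in('scene','top'):
    p,d=save(c,c+'0',None,1.5 if c=='top' else 1.5)
    print(c,viewer.camera_info(c)['eye'])
    for n in['white_rod','grey_rod','rod_rack','station','clip_seat','clip_left','clip_right','knob_top','sanding_block','oil_bottle']:
        print(n,[(np.array(x['at']),round(x['score'],2)) for x in tip_of(c,n)[:2]])
print(env.sense()['t'])
E
```

```text
pics
0.0 [[-0.9707 -0.0005  0.2404]
 [-0.2404  0.0017 -0.9707]
 [ 0.0001 -1.     -0.0018]] 0.0918362813587378
scene [-0.3817 -0.554   0.6577]
white_rod [(array([ 0.4493, -0.341 ,  0.042 ]), 0.63)]
grey_rod [(array([ 0.4597, -0.2862,  0.0451]), 0.67)]
rod_rack [(array([ 0.4834, -0.318 ,  0.0008]), 0.83)]
station [(array([ 0.4864,  0.0417, -0.0027]), 0.73)]
clip_seat [(array([0.5094, 0.0225, 0.0638]), 0.89), (array([ 0.4865,  0.0474, -0.0011]), 0.26)]
clip_left [(array([0.5129, 0.0857, 0.0648]), 0.57)]
clip_right [(array([ 0.5142, -0.0366,  0.0646]), 0.83), (array([ 0.4484, -0.34  ,  0.0416]), 0.57)]
knob_top [(array([0.4574, 0.1387, 0.0712]), 0.72), (array([ 0.4618, -0.2858,  0.0454]), 0.56)]
sanding_block [(array([ 0.376 , -0.1565, -0.0005]), 0.97), (array([ 0.4855,  0.0447, -0.0009]), 0.68)]
oil_bottle [(array([0.3755, 0.0112, 0.0008]), 0.54), (array([ 0.4821, -0.3181,  0.0001]), 0.25)]
top [ 0.3501 -0.1026  0.9794]
white_rod []
grey_rod []
rod_rack [(array([ 0.4798, -0.3208, -0.004 ]), 0.66)]
station [(array([0.4859, 0.0425, 0.0015]), 0.71)]
clip_seat [(array([0.5153, 0.0221, 0.06  ]), 0.6), (array([ 0.3764,  0.0129, -0.0009]), 0.39)]
clip_left [(array([0.5135, 0.0843, 0.0634]), 0.68)]
clip_right [(array([ 0.5158, -0.0339,  0.0672]), 0.85)]
knob_top [(array([0.4581, 0.138 , 0.0737]), 0.67), (array([0.5141, 0.0229, 0.061 ]), 0.56)]
sanding_block [(array([ 0.3793, -0.1647, -0.0002]), 0.96), (array([ 0.3751,  0.0146, -0.0051]), 0.67)]
oil_bottle [(array([ 0.3759,  0.0141, -0.0031]), 0.59)]
1.1
```

View pics/scene0.png

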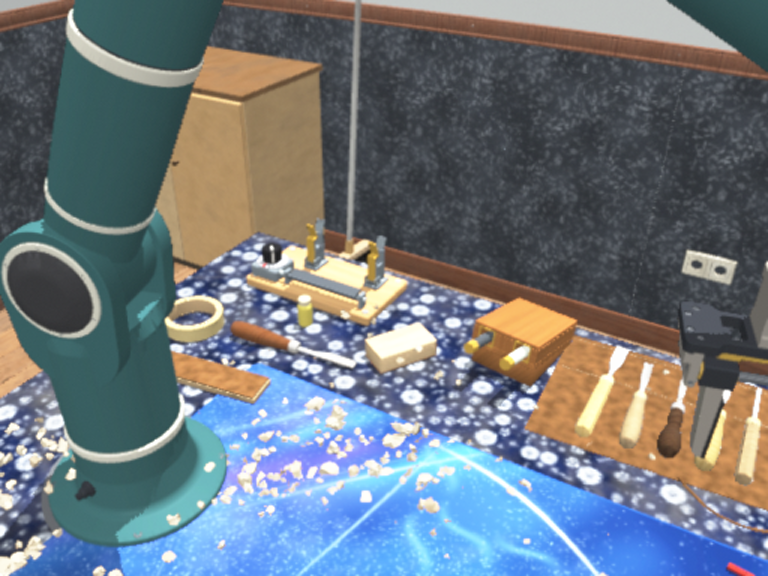

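View pics/top0.png

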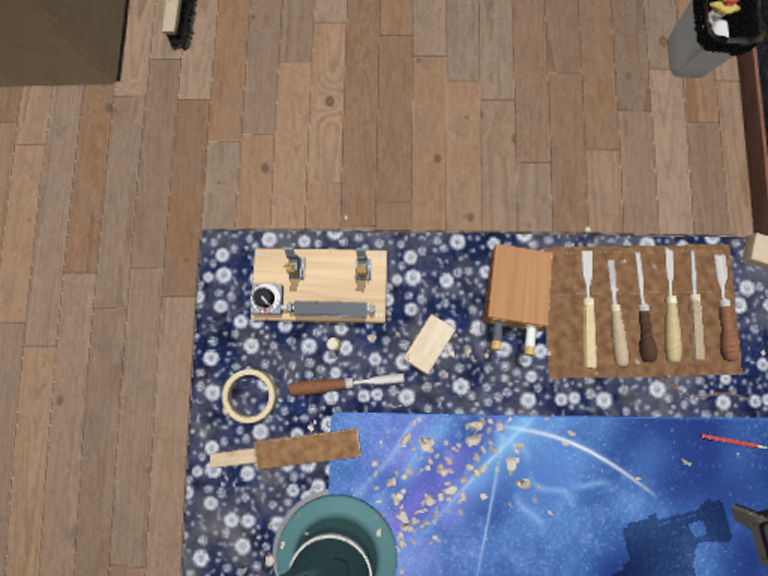

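Scene: the white rod is in the right bore (scene px ~(515,356), top px ~(530,343)), the grey rod at top px ~(497,340). The station is at top px ~(320,285) with the knob at (266,297). The sanding block is at (430,343) and the bottle at (333,344). Next I'll take a closer look at the rods with the wrist camera.

```bash
cat >> h.py <<'E'
def frame(xdir,roll=0.):
    """tool x along xdir, tool pointing down as far as possible, then rolled by roll about x."""
    x=np.array(xdir,float);x/=np.linalg.norm(x)
    y=np.array([0,0,-1.]);y-=x*(x@y);y/=np.linalg.norm(y);z=np.cross(x,y)
    c,s=np.cos(roll),np.sin(roll)
    return np.c_[x,c*y+s*z,c*z-s*y]
E
python3 - <<'E'
from h import *
i=viewer.camera_info('wrist');print(np.array(i['T_tool_cam']),i['intrinsics'])
for xd in ([-1,0,0],[1,0,0]):
    for p in([0.34,-.33,.25],[.40,-.335,.06],[.3,-.34,.1]):
        print(xd,p,solver.inverse_kinematics(p,frame(xd)))
for xd in([0,1,0],[0,-1,0]):
    for p in([0.33,-.36,.05],[.51,.023,.06],[.51,.023,.15]): print(xd,p,solver.inverse_kinematics(p,frame(xd)))
R=frame([-1,0,0])
q=solver.inverse_kinematics([.33,-.32,.25],R)
if q is None: q=solver.inverse_kinematics([.33,-.32,.25],frame([1,0,0]))
env.goto_joints(q)
p,d=save('wrist','w1',None,1.5);np.save('w1d.npy',d);np.save('w1p.npy',p)
e,Rc=campose('wrist');np.savez('w1pose.npz',e=e,R=Rc)
for n in['white_rod','grey_rod','rod_rack']:
    print(n,[(np.array(x['at']),round(x['score'],2)) for x in tip_of('wrist',n)[:2]],[(np.array(x['at']),round(x['score'],2)) for x in search_frame('wrist',n)[:2]])
print(env.sense()['t'],e,env.sense()['ee_pos'])
E
```

```text
[[ 0.0001 -0.9645 -0.264  -0.0733]
 [-0.0011  0.264  -0.9645 -0.1721]
 [ 1.      0.0004 -0.001   0.001 ]
 [ 0.      0.      0.      1.    ]] [[265.06     0.     255.2501]
 [  0.     265.06   186.3681]
 [  0.       0.       1.    ]]
[-1, 0, 0] [0.34, -0.33, 0.25] [ 0.8173  0.1362 -0.1282  1.9732  0.0202  1.0334 -0.8909]
[-1, 0, 0] [0.4, -0.335, 0.06] [ 0.7078  0.4797 -0.0918  2.0206  0.0705  0.6442 -1.0008]
[-1, 0, 0] [0.3, -0.34, 0.1] [ 0.8532  0.317  -0.0913  2.1575  0.0459  0.6688 -0.8404]
[1, 0, 0] [0.34, -0.33, 0.25] [ 1.3216  0.1986 -0.6916  1.9446  0.1457  1.0478  2.1374]
[1, 0, 0] [0.4, -0.335, 0.06] [ 1.1415  0.5772 -0.638   1.9925  0.507   0.7333  1.7649]
[1, 0, 0] [0.3, -0.34, 0.1] [ 1.3447  0.4049 -0.6685  2.1279  0.377   0.7251  1.9995]
[0, 1, 0] [0.33, -0.36, 0.05] [ 0.5631  0.4561  0.2379  2.1201 -0.1891  0.5848 -2.2059]
[0, 1, 0] [0.51, 0.023, 0.06] [ 0.8186  1.0085 -1.3324  1.9976  1.1154  1.1565  2.1291]
[0, 1, 0] [0.51, 0.023, 0.15] [ 0.8425  0.7596 -1.3188  1.9453  0.8283  1.1318  2.3207]
[0, -1, 0] [0.33, -0.36, 0.05] [ 1.0436  0.4823 -0.3409  2.0887  0.2733  0.6121  0.5136]
[0, -1, 0] [0.51, 0.023, 0.06] [ 0.3963  0.5589 -0.6294  2.0193  0.4951  0.7168 -0.5433]
[0, -1, 0] [0.51, 0.023, 0.15] [ 0.5228  0.4421 -0.7777  1.9604  0.3948  0.8953 -0.4594]
white_rod [] [(array([ 0.38  , -0.3301,  0.0677]), 0.7)]
grey_rod [] [(array([ 0.3895, -0.2772,  0.0578]), 0.94)]
rod_rack [(array([ 0.4789, -0.3186,  0.0028]), 0.82), (array([0.3739, 0.0136, 0.002 ]), 0.28)] [(array([ 0.4752, -0.3191,  0.056 ]), 0.9)]
2.7917 [ 0.4032 -0.3224  0.422 ] [ 0.3298 -0.3204  0.2499]
```

View pics/w1.png

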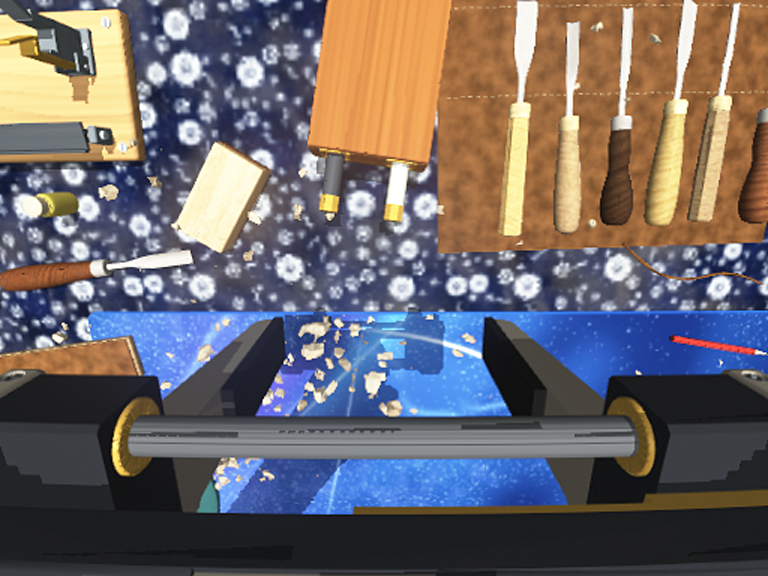

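The wrist view shows the white rod from px (398,165) to (394,220) with the brass end nearest, and the grey rod at (330,155–212). The rack's front edge runs (310,150)–(428,165). I'll fit the rod axis and rack yaw from depth.

Run:
```python
from h import *
p=np.load('w1p.npy').astype(int);d=np.load('w1d.npy');z=np.load('w1pose.npz');pose=(z['e'],z['R'])
def pts(r0,r1,c0,c1):
    v,u=np.mgrid[r0:r1,c0:c1];uv=np.c_[u.ravel(),v.ravel()];dd=d[v,u].ravel();return uv,deproj('wrist',uv,dd,pose),p[v,u].reshape(-1,3)
for nm,(r0,r1,c0,c1) in dict(white=(112,150,250,278),grey=(104,145,208,234)).items():
    uv,P,C=pts(r0,r1,c0,c1)
    m=(P[:,2]>.045)&(P[:,2]<.085)&(P[:,0]<.408)
    P=P[m];print(nm,m.sum(),P[:,0].min(),P[:,0].max())
    for lo in np.arange(.355,.408,.007):
        k=(P[:,0]>=lo)&(P[:,0]<lo+.007)
        if k.sum()>4: print(round(lo,3),k.sum(),'y',np.percentile(P[k,1],[3,50,97]),'ztop',np.percentile(P[k,2],[50,90,97]))
# rack top plane and front edge
uv,P,C=pts(5,105,205,295)
m=(P[:,2]>.045)&(P[:,2]<.09)&(C[:,0]>C[:,2]+50);P=P[m]
A=np.c_[P[:,:2],np.ones(len(P))];print('top plane',np.linalg.lstsq(A,P[:,2],rcond=None)[0],P.min(0),P.max(0))
r=cv2.minAreaRect(P[:,:2].astype(np.float32));print(r,cv2.boxPoints(r))
```

```text
white 436 0.35846018042182615 0.40592632309794374
0.355 12 y [-0.3388 -0.3339 -0.3253] ztop [0.065  0.068  0.0691]
0.362 71 y [-0.3398 -0.3318 -0.324 ] ztop [0.0696 0.0709 0.0714]
0.369 60 y [-0.3399 -0.3331 -0.3252] ztop [0.0677 0.0695 0.0702]
0.376 71 y [-0.3413 -0.3331 -0.3266] ztop [0.0659 0.0678 0.0683]
0.383 60 y [-0.3427 -0.3345 -0.3279] ztop [0.0645 0.0665 0.0669]
0.39 73 y [-0.344  -0.3357 -0.3282] ztop [0.0631 0.0646 0.0652]
0.397 60 y [-0.3442 -0.3371 -0.3293] ztop [0.0612 0.0631 0.0637]
0.404 29 y [-0.3512 -0.3397 -0.3307] ztop [0.06   0.0623 0.0629]
grey 377 0.36771117893339866 0.4072897671243333
0.362 7 y [-0.2811 -0.2771 -0.2723] ztop [0.0646 0.0671 0.0677]
0.369 64 y [-0.2824 -0.2752 -0.2668] ztop [0.0688 0.0707 0.0712]
0.376 66 y [-0.283  -0.276  -0.2683] ztop [0.0679 0.0696 0.0699]
0.383 69 y [-0.284  -0.2768 -0.2696] ztop [0.0664 0.0683 0.069 ]
0.39 63 y [-0.2852 -0.2783 -0.2709] ztop [0.0646 0.0666 0.067 ]
0.397 72 y [-0.2865 -0.2793 -0.2709] ztop [0.0631 0.0647 0.0655]
0.404 36 y [-0.2867 -0.2802 -0.2725] ztop [0.0619 0.0637 0.0638]
top plane [-0.2037  0.0234  0.165 ] [ 0.4155 -0.3722  0.0451] [ 0.537  -0.2587  0.0744]
((0.47683006525039673, -0.31602194905281067), (0.11187375336885452, 0.12267806380987167), 88.53876495361328) [[ 0.4141 -0.3704]
 [ 0.5367 -0.3735]
 [ 0.5396 -0.2617]
 [ 0.4169 -0.2585]]
```

```bash
cat >> h.py <<'E'
yaw,pit=np.radians(-8.),np.radians(12.)
o=np.array([-np.cos(yaw)*np.cos(pit),-np.sin(yaw)*np.cos(pit),np.sin(pit)])   # out of the bore
oh=np.array([o[0],o[1],0])/np.cos(pit)
Rr=frame(o,np.radians(-32)); Rl=frame(oh)
G=np.array([.385,-.3343,.0591]); T0=G+.006*Rr[:,1]
E
python3 - <<'E'
from h import *
ik=solver.inverse_kinematics
print(Rr)
for n,p,R in[('pre',T0-.09*Rr[:,1],Rr),('grip',T0,Rr),('out',T0+.137*o,Rr),('out',T0+.1*o,Rr),('lift',T0+.137*o+[0,0,.03],Rl),('low',[.26,-.315,.003],Rl),('low',[.29,-.32,.003],Rl),('mid',[.325,-.325,.003],Rl),('ylow',[.285,-.334,.003],frame([0,-1,0])),('ymid',[.285,-.27,.003],frame([0,-1,0]))]:
    print(n,p,ik(p,R))
E
```

```text
[[-0.9686 -0.1009 -0.2271]
 [ 0.1361  0.5493 -0.8245]
 [ 0.2079 -0.8295 -0.5183]]
pre [ 0.3935 -0.3804  0.1288] [ 0.8911  0.7092 -0.0261  1.5458 -0.2686  1.4192 -0.7903]
grip [ 0.3844 -0.331   0.0541] [ 0.8894  0.7507 -0.075   1.6848 -0.2698  1.2318 -0.7908]
out [ 0.2517 -0.3124  0.0826] [ 0.983   0.5919  0.007   1.9196 -0.2397  1.1955 -0.6276]
out [ 0.2875 -0.3174  0.0749] [ 0.9544  0.6327 -0.0154  1.8627 -0.2536  1.2017 -0.6718]
lift [ 0.2517 -0.3124  0.1126] [ 0.8863  0.2152 -0.0852  2.2632  0.0295  0.6642 -0.9305]
low [0.26, -0.315, 0.003] [ 0.8576  0.4649 -0.0679  2.2965  0.0816  0.3823 -0.9893]
low [0.29, -0.32, 0.003] [ 0.8226  0.488  -0.0765  2.2435  0.0895  0.4127 -1.0376]
mid [0.325, -0.325, 0.003] [ 0.7856  0.5163 -0.0866  2.18    0.0986  0.4488 -1.0891]
ylow [0.285, -0.334, 0.003] [ 0.9529  0.5039 -0.193   2.2209  0.222   0.4341  0.5813]
ymid [0.285, -0.27, 0.003] [ 0.8488  0.4592 -0.201   2.3244  0.2433  0.3762  0.4413]
```

Run:
```python
from h import *
env.reach(T0-.09*Rr[:,1],Rr)
env.movel(T0,rate=.12)
s=env.sense();print(s['t'],s['ee_pos'],s['wrist_force'])
effector.grasp(30)
s=env.sense();print(s['t'],s['gripper_width'],s['wrist_force'])
env.movel(T0+.03*o,rate=.1)
s=env.sense();print(s['t'],s['gripper_width'],s['wrist_force'])
save('wrist','w2',None,1.5)
```

```text
4.425 [ 0.3849 -0.3318  0.055 ] [ 0.5771 -0.0696  0.5557]
5.575 0.015095331189502643 [ 0.1672 -0.0443  0.1084]
6.025 0.015247185672237117 [-0.1111  0.0208  0.1497]
```

View pics/w2.png

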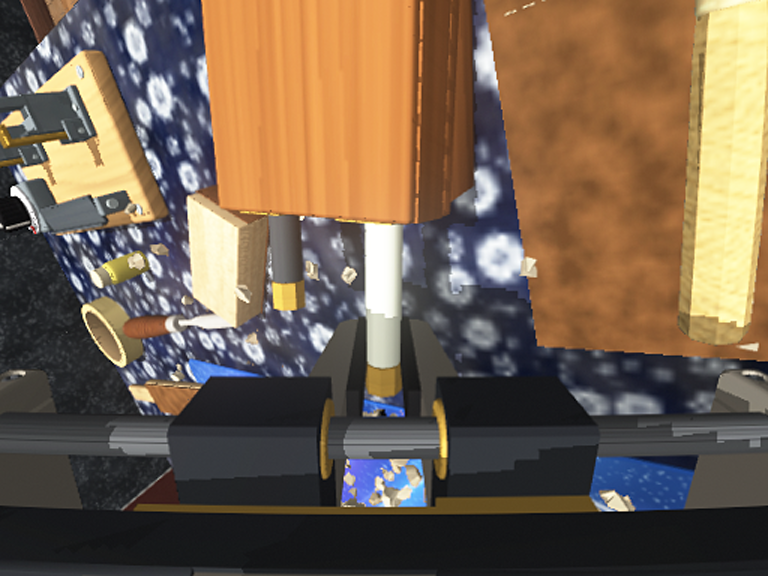

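The rod (px (383,225)–(383,395)) sits between the fingers and has come 30 mm out, while the grey rod (287,215–310) has not moved. I'll pull it fully out, level it and lay it down.

Run:
```python
from h import *
P=T0+.145*o
env.movel(P,rate=.15)
s=env.sense();print(s['t'],s['gripper_width'],s['wrist_force'])
A=P+[0.003,0,.02]; L=np.array([.262,-.314,0])
env.movel(A,Rl,rate=.08)
env.movel(L+[0,0,.03],Rl,rate=.12)
s=env.sense();print(s['t'],s['ee_pos'],s['wrist_force'])
for z in(.012,.008,.006,.004,.003,.002):
    env.movel(L+[0,0,z],rate=.05); s=env.sense();print(z,s['ee_pos'],s['wrist_force'])
    if s['wrist_force'][2]>3: break
effector.release()
up=env.sense()['ee_pos']+np.array([0.0,0,.10]); env.movel(up,rate=.2)
p,d=save('wrist','w3',None,1.5);np.save('w3d.npy',d);np.save('w3p.npy',p)
e,Rc=campose('wrist');np.savez('w3pose.npz',e=e,R=Rc)
for f in(tip_of,search_frame): print([(np.array(x['at']),round(x['score'],2)) for x in f('wrist','white_rod')])
print(env.sense()['t'])
```

```text
6.9917 0.0149629400909447 [-0.7265  0.1593 -0.8807]
8.5167 [ 0.2618 -0.3143  0.03  ] [-0.4692  1.1641  0.5463]
0.012 [ 0.2628 -0.3146  0.0121] [ 0.3561 -1.2379  4.1522]
[(array([ 0.3215, -0.3217,  0.0352]), 0.57)]
[(array([ 0.3426, -0.3247,  0.0455]), 0.65)]
11.0167
```

View pics/w3.png

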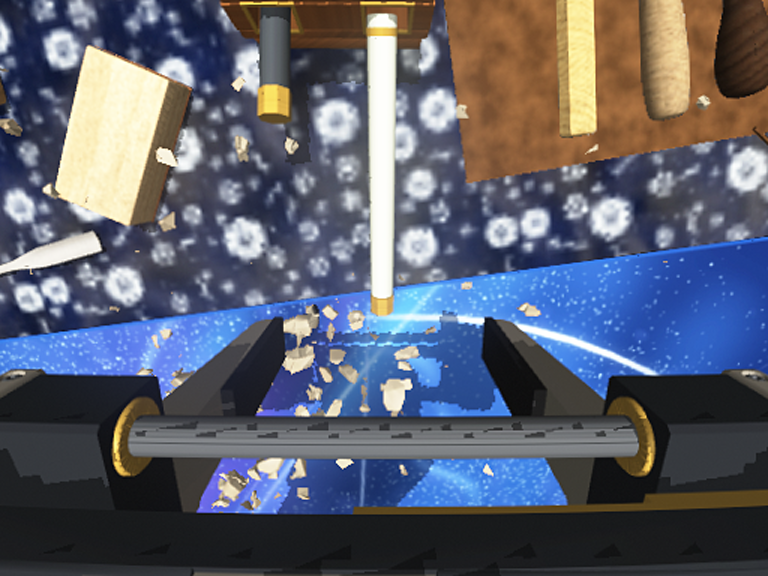

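The far end of the rod is resting on the bore's lip (px (382,20)) because I lowered it about 10 mm too far forward. The near end (382,305) is on the bench. I can regrasp at the middle from here, so I'll fit its axis.

Run:
```python
from h import *
p=np.load('w3p.npy').astype(int);d=np.load('w3d.npy');z=np.load('w3pose.npz');pose=(z['e'],z['R'])
v,u=np.mgrid[5:212,240:268];uv=np.c_[u.ravel(),v.ravel()]
P=deproj('wrist',uv,d[v,u].ravel(),pose);C=p[v,u].reshape(-1,3)
m=(P[:,2]>.008)&(P[:,2]<.09)&((C.min(1)>150)|((C[:,0]>C[:,2]+60)&(P[:,0]<.27)));P=P[m]
for lo in np.arange(.22,.44,.015):
    k=(P[:,0]>=lo)&(P[:,0]<lo+.015)
    if k.sum()>4: print(round(lo,3),k.sum(),'y',np.percentile(P[k,1],[3,50,97]),'z',np.percentile(P[k,2],[50,90,97]))
print(P[:,0].min(),P[:,0].max())
```

```text
0.235 156 y [-0.3197 -0.3121 -0.3049] z [0.0195 0.0216 0.022 ]
0.25 182 y [-0.3205 -0.3136 -0.3066] z [0.0225 0.0246 0.0252]
0.265 204 y [-0.3223 -0.3152 -0.3082] z [0.0261 0.0284 0.0292]
0.28 223 y [-0.3247 -0.3175 -0.3103] z [0.0297 0.0321 0.0328]
0.295 251 y [-0.3272 -0.3199 -0.3126] z [0.0335 0.0357 0.0362]
0.31 261 y [-0.3291 -0.3222 -0.3151] z [0.0371 0.0393 0.04  ]
0.325 291 y [-0.331  -0.3239 -0.3167] z [0.0408 0.0428 0.0435]
0.34 333 y [-0.3337 -0.3263 -0.3187] z [0.0442 0.0466 0.0473]
0.355 358 y [-0.3357 -0.3286 -0.3211] z [0.0481 0.0505 0.0514]
0.37 378 y [-0.3376 -0.3306 -0.3235] z [0.0517 0.0539 0.0545]
0.385 421 y [-0.3395 -0.3324 -0.3252] z [0.0553 0.0576 0.0585]
0.4 180 y [-0.3405 -0.3339 -0.3274] z [0.0591 0.0607 0.0614]
0.23613200293404085 0.41066055866283924
```

Run:
```python
from h import *
t,yw=np.radians(13.7),np.radians(7.9)
x=np.array([-np.cos(t)*np.cos(yw),np.cos(t)*np.sin(yw),-np.sin(t)])
R=frame(x); C=np.array([.3236,-.3227,.0328]); T=C+.006*R[:,1]
print(R,T)
env.reach(T-.07*R[:,1],R)
env.movel(T,rate=.1)
print(env.sense()['ee_pos'],env.sense()['wrist_force'])
effector.grasp(55)
s=env.sense();print(s['t'],s['gripper_width'],s['ee_pos'],s['wrist_force'])
env.movel(T+[-.035,.005,.008],rate=.12)
env.movel(T+[-.045,.006,.13],rate=.2)
s=env.sense();print(s['t'],s['gripper_width'],s['wrist_force'],s['moment'])
env.reach([.50,-.03,.25],frame([0,-1,0]))
p,d=save('wrist','w4',None,1.5);np.save('w4d.npy',d);np.save('w4p.npy',p)
e,Rc=campose('wrist');np.savez('w4pose.npz',e=e,R=Rc)
for n in['clip_seat','clip_left','clip_right','knob_top','station','white_rod']:
    print(n,[(np.array(x['at']),round(x['score'],2)) for x in tip_of('wrist',n)[:2]])
s=env.sense();print(s['t'],s['gripper_width'],s['joint_positions'])
```

```text
[[-0.9623  0.2346 -0.1374]
 [ 0.1335 -0.0326 -0.9905]
 [-0.2368 -0.9715  0.    ]] [ 0.325  -0.3229  0.027 ]
[ 0.3252 -0.323   0.0273] [ 0.5418 -0.5559  1.0775]
13.4333 0.0149577397981559 [ 0.325  -0.3228  0.027 ] [ 0.1561 -0.2719  0.6524]
14.6417 0.014786797127364332 [ 0.1201 -0.7015 -0.9924] [ 0.0553  0.2815 -0.0111]
clip_seat [(array([0.5142, 0.0259, 0.0669]), 0.65)]
clip_left [(array([0.5169, 0.0838, 0.0668]), 0.9)]
clip_right [(array([ 0.5143, -0.0382,  0.0649]), 0.62)]
knob_top [(array([0.4522, 0.1401, 0.0677]), 0.58), (array([0.5159, 0.0828, 0.0693]), 0.4)]
station [(array([ 0.4864,  0.0452, -0.0012]), 0.86)]
white_rod [(array([ 0.4943, -0.0304,  0.2547]), 0.97), (array([ 0.5146, -0.0381,  0.0658]), 0.5)]
16.3917 0.014527545811135712 [ 0.5173  0.2373 -0.6003  1.8912  0.1532  1.0585 -0.1465]
```

View pics/w4.png

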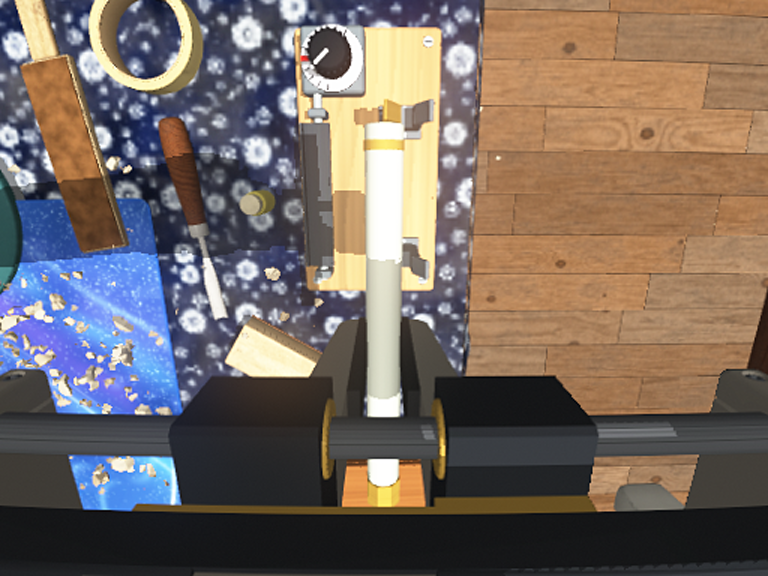

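The rod is held at its middle (px (384,122)–(384,505)). The clips show at about (390,115) and (415,260), and the knob at (330,57) with its pointer to the lower left. I'll measure the rod's level and centring plus the station pose from this depth image.

Run:
```python
from h import *
p=np.load('w4p.npy').astype(int);d=np.load('w4d.npy');z=np.load('w4pose.npz');pose=(z['e'],z['R'])
v,u=np.mgrid[0:384,0:512];uv=np.c_[u.ravel(),v.ravel()]
P=deproj('wrist',uv,d.ravel(),pose);C=p.reshape(-1,3);ok=d.ravel()>0
# rod
m=ok&(np.abs(P[:,0]-.5)<.02)&(P[:,2]>.235)&(P[:,2]<.285)&(uv[:,1]<250)&(uv[:,0]>235)&(uv[:,0]<275);Q=P[m]
print('rod far end',Q[:,1].max())
for lo in np.arange(-.02,.065,.015):
    k=(Q[:,1]>=lo)&(Q[:,1]<lo+.015)
    if k.sum()>4: print(round(lo,3),'x',np.percentile(Q[k,0],[3,50,97]),'z',np.percentile(Q[k,2],[50,95]))
m=ok&(uv[:,1]>300)&(np.abs(uv[:,0]-256)<14)&(P[:,2]>.23)&(P[:,2]<.29);Q=P[m];print('near',Q[:,1].min() if len(Q) else None)
# board
m=ok&(P[:,2]>.010)&(P[:,2]<.026)&(np.abs(P[:,0]-.486)<.09)&(np.abs(P[:,1]-.043)<.15);Q=P[m]
r=cv2.minAreaRect(Q[:,:2].astype(np.float32));print('board',r)
e=Q[(Q[:,0]>.53)]
ys=np.arange(-.06,.16,.02);ex=[np.percentile(Q[np.abs(Q[:,1]-y)<.01][:,0],99.5) for y in ys];print('back edge',np.array(ex),np.polyfit(ys,ex,1))
# clips
for nm,y0 in(('L',.086),('R',-.038)):
    m=ok&(P[:,2]>.06)&(P[:,2]<.125)&(np.abs(P[:,1]-y0)<.03)&(np.abs(P[:,0]-.515)<.05);Q=P[m]
    print(nm,len(Q),Q.min(0),Q.max(0))
    for a in np.arange(.47,.56,.005):
        k=(Q[:,0]>=a)&(Q[:,0]<a+.005)
        if k.sum()>2: print(' ',round(a,3),k.sum(),'y',np.percentile(Q[k,1],[3,97]),'z',np.percentile(Q[k,2],[5,50,95]))
```

```text
rod far end 0.05912703580364695
-0.02 x [0.4915 0.4992 0.5064] z [0.2615 0.263 ]
-0.005 x [0.4918 0.4987 0.5062] z [0.2615 0.2631]
0.01 x [0.492  0.4993 0.5068] z [0.2614 0.263 ]
0.025 x [0.4921 0.4994 0.5066] z [0.2614 0.2629]
0.04 x [0.4918 0.4994 0.5065] z [0.2615 0.2632]
0.055 x [0.4924 0.4995 0.5066] z [0.2612 0.263 ]
near -0.12194428492156972
board ((0.4843275547027588, 0.04336337000131607), (0.13614629209041595, 0.2494158148765564), 0.18525969982147217)
back edge [0.5512 0.5504 0.5514 0.5508 0.5517 0.5511 0.552  0.5515 0.5507 0.5502
 0.5511] [-0.0006  0.5511]
L 399 [0.4984 0.077  0.06  ] [0.5371 0.0929 0.1071]
  0.495 26 y [0.0794 0.0918] z [0.079  0.1046 0.1058]
  0.5 58 y [0.0787 0.0919] z [0.0944 0.104  0.1068]
  0.505 52 y [0.0787 0.0914] z [0.0884 0.0935 0.0984]
  0.51 37 y [0.0792 0.0916] z [0.0794 0.0834 0.0882]
  0.515 4 y [0.083  0.0919] z [0.06   0.0601 0.0612]
  0.52 44 y [0.078  0.0917] z [0.0606 0.0804 0.0838]
  0.525 76 y [0.0779 0.0921] z [0.0717 0.0894 0.0936]
  0.53 77 y [0.0771 0.0924] z [0.0951 0.0994 0.1025]
  0.535 25 y [0.0776 0.0921] z [0.0997 0.1015 0.1021]
R 191 [ 0.5173 -0.0467  0.0602] [ 0.5368 -0.0305  0.1039]
  0.515 6 y [-0.04   -0.0319] z [0.0602 0.0603 0.0615]
  0.52 34 y [-0.0454 -0.0309] z [0.0605 0.0802 0.0838]
  0.525 76 y [-0.0453 -0.0306] z [0.0676 0.0881 0.095 ]
  0.53 55 y [-0.0455 -0.0309] z [0.0957 0.0997 0.1031]
  0.535 20 y [-0.0447 -0.0312] z [0.0998 0.1013 0.1025]
```

Run:
```python
from h import *
X,Y=.514,.0246
R=frame([0,-1,0])
env.movel([X,Y,.16],R,rate=.2)
env.movel([X,Y,.096],rate=.1)
s=env.sense();print(s['t'],s['ee_pos'],s['wrist_force'])
for z in(.088,.080,.073,.067,.063,.0605,.0595):
    env.movel([X,Y,z],rate=.04)
    s=env.sense();print(z,s['ee_pos'],s['wrist_force'],s['moment'],s['gripper_width'])
    if s['wrist_force'][2]>25: break
print(s['t'])
```

```text
17.8667 [0.5144 0.0247 0.0964] [-0.0808  0.1684 -0.8786]
0.088 [0.5155 0.0247 0.0885] [ 3.451  -0.1558 -0.677 ] [-0.0108 -1.0806 -0.0018] 0.014595940986227438
0.08 [0.5172 0.025  0.0815] [ 5.857  -0.4828  4.0577] [-0.0731 -1.5991 -0.025 ] 0.014429854591808304
0.073 [0.5156 0.0252 0.0746] [0.9647 0.2782 9.8622] [ 0.0334 -0.4532 -0.0141] 0.01473284778623093
0.067 [0.5155 0.0249 0.0672] [ 5.8957  1.4543 -4.0397] [ 0.1212 -1.5352 -0.0613] 0.014269101972776336
0.063 [0.5135 0.0245 0.0625] [ 3.4762  0.0543 -2.6219] [-0.0755 -0.8089 -0.1043] 0.014708127292715546
0.0605 [0.5139 0.0245 0.0614] [-0.0405 -0.4301 10.8948] [-0.154   0.0109 -0.017 ] 0.014467433954239665
0.0595 [0.5139 0.0245 0.0613] [-3.1911 -1.4899 18.8673] [-0.2656  0.7046 -0.078 ] 0.014280402957617542
19.9417
```

The rod snapped in and stopped on the seat, with TCP z at 0.0613 under an 11–19 N push. Now I'll release, back off and look at the knob and clips.

Run:
```python
from h import *
s=env.sense();env.movel([.514,.0246,.0618],rate=.03);print(env.sense()['wrist_force'])
effector.release();print(env.sense()['wrist_force'],env.sense()['ee_pos'])
env.movel([.514,.0246,.18],rate=.2)
env.movel([.456,.11,.17],rate=.2)
p,d=save('wrist','w5',None,1.5);np.save('w5d.npy',d);np.save('w5p.npy',p)
e,Rc=campose('wrist');np.savez('w5pose.npz',e=e,R=Rc)
for n in['knob_top','white_rod','clip_seat']:
    print(n,[(np.array(x['at']),round(x['score'],2)) for x in tip_of('wrist',n)[:2]])
v,u=np.mgrid[0:384,0:512];P=deproj('wrist',np.c_[u.ravel(),v.ravel()],d.ravel(),(e,Rc)); C=p.reshape(-1,3)
m=(P[:,2]>.066)&(P[:,2]<.085)&(np.abs(P[:,0]-.456)<.03)&(np.abs(P[:,1]-.139)<.03)
Q=P[m];print('knob',m.sum(),Q.min(0),Q.max(0),np.median(Q[:,2]));
c,r=cv2.minEnclosingCircle(Q[:,:2].astype(np.float32));print(c,r)
w=C[m].min(1)>150;W=Q[w];print('pointer',w.sum(),W.mean(0),W.min(0),W.max(0));l=cv2.fitLine(W[:,:2].astype(np.float32),cv2.DIST_HUBER,0,.01,.01).ravel();print(l,np.degrees(np.arctan2(l[1],l[0])))
m=(C[:,0]>C[:,1]+90)&(C[:,0]>C[:,2]+90)&(np.abs(P[:,0]-.43)<.03)&(np.abs(P[:,1]-.139)<.03)&(P[:,2]<.055)
print('red',m.sum(),P[m].mean(0) if m.any() else '')
print(env.sense()['t'])
```

```text
[2.3325 0.5314 0.8622]
[-0.0205 -0.2378 -0.5378] [0.514  0.0246 0.0618]
knob_top [(array([0.454 , 0.1382, 0.0646]), 0.91)]
white_rod [(array([0.5098, 0.0266, 0.0668]), 0.91)]
clip_seat []
knob 845 [0.4379 0.1181 0.0664] [0.4725 0.1528 0.0742] 0.07186887521878249
(0.45456045866012573, 0.1348770260810852) 0.01824108324944973
pointer 50 [0.4528 0.1299 0.0716] [0.441  0.1217 0.067 ] [0.4725 0.1414 0.0742]
[0.9169 0.3991 0.4533 0.1307] 23.51995
red 750 [0.4334 0.1477 0.0315]
23.0
```

View pics/w5.png

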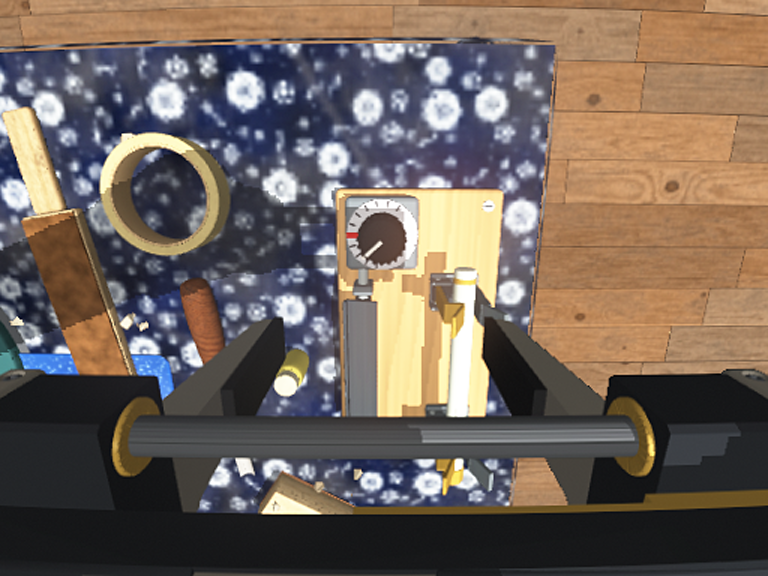

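Both brass jaw noses lie over the rod (px (455,318) and (450,475)). The knob is at (381,238), with its pointer at lower left (362,256) and the red mark at left (352,236). I'll get the exact angle from the pixels.

```bash
cat >> h.py <<'E'
K=np.array([.4545,.1353])
def pointer(p,pose,ztop=.070,rmax=.0150,rmin=0.,c=K):
    """angle of the pointer from station -x, positive = counter-clockwise off the mark (knob must turn clockwise by it)"""
    v,u=np.mgrid[0:384,0:512];e,r=rays('wrist',np.c_[u.ravel(),v.ravel()],pose)
    Q=(e+r*((ztop-e[2])/r[:,2])[:,None])[:,:2]-c; C=p.reshape(-1,3).astype(int)
    rr=np.linalg.norm(Q,axis=1); k=rr<.0165
    g=C.min(1); m=(rr<rmax)&(rr>rmin)&(g>g[k].min()+.55*(g[rr<rmax].max()-g[k].min()))
    W=Q[m].astype(np.float32); l=cv2.fitLine(W,cv2.DIST_HUBER,0,.01,.01).ravel()
    dvec=l[:2]*(1 if l[:2]@W.mean(0)>0 else -1)
    return m.sum(),W.mean(0),np.degrees(np.arctan2(-dvec[1],-dvec[0])),l[2:]
E
python3 - <<'E'
from h import *
p=np.load('w5p.npy');z=np.load('w5pose.npz');pose=(z['e'],z['R'])
for rm in(.012,.0135,.015): print(pointer(p,pose,rmax=rm))
v,u=np.mgrid[0:384,0:512];e,r=rays('wrist',np.c_[u.ravel(),v.ravel()],pose);C=p.reshape(-1,3).astype(int)
Q=(e+r*((.0435-e[2])/r[:,2])[:,None])[:,:2]-K;rr=np.linalg.norm(Q,axis=1)
m=(C[:,0]>C[:,1]+80)&(C[:,0]>C[:,2]+80)&(rr<.03)&(rr>.016);print('red',m.sum(),Q[m].mean(0) if m.any() else C[(rr<.03)&(rr>.017)][:,0].max())
print(p[152:176:2,238:272:2].min(2))
# knob dark disc centre
q=(e+r*((.070-e[2])/r[:,2])[:,None])[:,:2]-K
m=(C.max(1)<75)&(np.linalg.norm(q,axis=1)<.019);print('dark',m.sum(),cv2.minEnclosingCircle(q[m].astype(np.float32)))
E
```

```text
(np.int64(27), array([-0.004 , -0.0045], dtype=float32), np.float32(43.634632), array([-0.0037, -0.0039], dtype=float32))
(np.int64(30), array([-0.0045, -0.0049], dtype=float32), np.float32(43.49002), array([-0.0064, -0.0066], dtype=float32))
(np.int64(33), array([-0.005 , -0.0054], dtype=float32), np.float32(43.821278), array([-0.0061, -0.0062], dtype=float32))
red 30 [-0.0223 -0.0003]
[[188  45  56  59  60  61  62  62  63  65  64  65  64  63  60  54 255]
 [142  53  57  59  61  62  61  62  63  63  64  64  64  64  62  57 182]
 [ 53  54  59  60  61  60  60  61  62  62  63  64  63  63  64  60 153]
 [ 48  54  58  59  59  61  61  61  60  63  62  63  63  64  64  60  96]
 [ 61  53  59  59  59  60  58  82  64  60  62  62  64  64  63  60  46]
 [190  52  58  58  60  56  91 236 211  59  61  62  62  63  63  57 220]
 [ 68  50  57  57  54  94 235 204  52  61  61  62  62  63  63  58 193]
 [197 108  52  52 120 234 156  54  60  60  61  61  62  63  60  64 199]
 [207  99  49 147 232 108  55  60  59  60  61  60  62  61  56 144 237]
 [ 66 191 105 231 108  55  59  59  59  59  60  61  60  56  97 152 234]
 [204 205 224  40  55  52  56  57  59  59  59  57  53 112 204 202 233]
 [117 178 201  85 210 100  50  60  52  53  50  78 193 152 200 186 211]]
dark 108 ((-0.001891843043267727, 0.002000922802835703), 0.017064424231648445)
```

```bash
cat >> h.py <<'E'
def Rk(deg):   # jaw axis at deg (ccw) from world x
    a=np.radians(deg); return frame([np.sin(a),-np.cos(a),0])
def look(name):
    env.movel([.456,.11,.17],Rk(0),rate=.2); env.pause(.1)
    p,d=save('wrist',name,(60,330,180,360),2.2); pose=campose('wrist'); np.save(name+'.npy',p); np.savez(name+'pose.npz',e=pose[0],R=pose[1],d=d); return p,d,pose
E
python3 - <<'E'
from h import *
P=lambda z:[K[0],K[1],z]
print(solver.inverse_kinematics(P(.057),Rk(50)),solver.inverse_kinematics(P(.057),Rk(6)))
env.movel(P(.15),Rk(50),rate=.1)
env.movel(P(.057),rate=.12)
s=env.sense();print(s['t'],s['ee_pos'],s['wrist_force'])
effector.grasp(30);s=env.sense();print(s['t'],s['gripper_width'],s['wrist_force'],s['moment'])
for a in np.linspace(50,50-43.7,5)[1:]:
    env.movel(P(.057),Rk(a),rate=.05); s=env.sense();R=np.array(s['tcp_rot']);print(a,np.degrees(np.arctan2(R[1,2],R[0,2])),s['t'],s['wrist_force'],s['moment'])
env.pause(.2);R=np.array(env.sense()['tcp_rot']);print(np.degrees(np.arctan2(R[1,2],R[0,2])))
effector.release()
env.movel(P(.15),rate=.2)
p,d,pose=look('w6');print(pointer(p,pose),env.sense()['t'])
E
```

```text
[ 0.2113  0.5347 -0.6918  2.1016  0.5392  0.6857  0.0311] [ 0.1188  0.4993 -0.575   2.1069  0.4425  0.6536 -0.6535]
24.95 [0.455  0.1356 0.0575] [-0.3849 -0.0305  0.3384]
25.8667 0.03374136303351988 [ 4.3525  3.326  -2.9462] [ 0.8599 -0.9079  0.0284]
39.075 39.17035455347512 26.2083 [ 2.9856  2.8848 -1.5368] [ 0.8388 -0.8554 -0.0285]
28.15 28.339004035516815 26.55 [ 3.8779  3.5506 -2.3153] [ 0.8308 -0.7581 -0.0104]
17.224999999999994 17.530071698545104 26.8917 [ 2.9193  4.3036 -0.867 ] [ 0.8646 -0.6697 -0.0613]
6.299999999999997 6.702050934691411 27.2333 [ 1.9306  4.6129 -0.1816] [ 0.9262 -0.5895 -0.0814]
6.684599283060983
(np.int64(28), array([-0.0081,  0.0004], dtype=float32), np.float32(2.463349), array([-0.0091,  0.0005], dtype=float32)) 29.4667
```

View pics/w6.png

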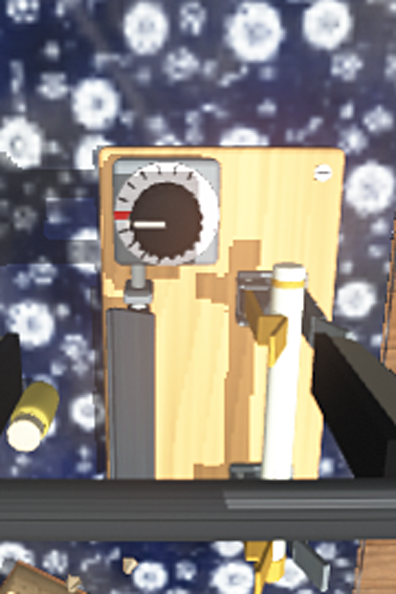

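The pointer (px (135–165,224)) is now almost at the red mark (122,216), the rod is still seated and the nearby jaw is closed over it. I'll refine the angle with an intensity-weighted fit.

```bash
cat >> h.py <<'E'
def pointer2(p,pose,c=K+[.0013,.0009],ztop=.070,rmax=.0135):
    v,u=np.mgrid[0:384,0:512];e,r=rays('wrist',np.c_[u.ravel(),v.ravel()],pose)
    Q=(e+r*((ztop-e[2])/r[:,2])[:,None])[:,:2]-c; g=p.reshape(-1,3).astype(float).min(1)
    m=np.linalg.norm(Q,axis=1)<rmax; w=np.clip(g[m]-80,0,None); W=Q[m]
    mu=np.average(W,axis=0,weights=w); ev,V=np.linalg.eigh(np.cov(W.T,aweights=w)); dv=V[:,1]*np.sign(V[:,1]@mu)
    nrm=np.array([-dv[1],dv[0]])
    return w.sum(),mu,np.degrees(np.arctan2(-dv[1],-dv[0])),'offset of line from c',mu@nrm
E
python3 - <<'E'
from h import *
for n,f in(('w5','w5p.npy'),('w6','w6.npy')):
    z=np.load(n+'pose.npz');p=np.load(f)
    for rm in(.012,.0135): print(n,pointer2(p,(z['e'],z['R']),rmax=rm))
E
```

```text
w5 (np.float64(3364.0), array([-0.0049, -0.0049]), np.float64(41.73103613671161), 'offset of line from c', np.float64(0.0004237924368109982))
w5 (np.float64(3870.0), array([-0.0054, -0.0054]), np.float64(41.66197895416101), 'offset of line from c', np.float64(0.00043167640638114795))
w6 (np.float64(3347.0), array([-0.0071, -0.0006]), np.float64(-1.1945871445824827), 'offset of line from c', np.float64(0.000730215091994459))
w6 (np.float64(3919.0), array([-0.0079, -0.0006]), np.float64(-0.18321225192940982), 'offset of line from c', np.float64(0.0006313815751209292))
```

Run:
```python
from h import *
c=K+[.0013,.0009]
env.movel([c[0],c[1],.10],Rk(0),rate=.2);env.pause(.2)
p,d=viewer.read_camera('wrist');pose=campose('wrist');np.save('w7.npy',p)
cv2.imwrite('pics/w7.png',cv2.resize(p[130:280,170:340],None,fx=4,fy=4,interpolation=cv2.INTER_CUBIC)[:,:,::-1])
for rm in(.011,.0125,.0135): print(pointer2(p,pose,rmax=rm),pointer(p,pose,rmax=rm,c=c))
v,u=np.mgrid[0:384,0:512];e,r=rays('wrist',np.c_[u.ravel(),v.ravel()],pose);C=p.reshape(-1,3).astype(int)
Q=(e+r*((.0435-e[2])/r[:,2])[:,None])[:,:2]-c;rr=np.linalg.norm(Q,axis=1)
m=(C[:,0]>C[:,1]+80)&(C[:,0]>C[:,2]+80)&(rr<.03)&(rr>.016);print('red',m.sum(),Q[m].mean(0),env.sense()['t'])
```

```text
(np.float64(6791.0), array([-0.0063, -0.0012]), np.float64(-1.097839391280936), 'offset of line from c', np.float64(0.0012757668824316312)) (np.int64(43), array([-0.0065, -0.001 ], dtype=float32), np.float32(-2.5323386), array([-0.0064, -0.0013], dtype=float32))
(np.float64(8007.0), array([-0.0071, -0.0011]), np.float64(-0.8127183150950971), 'offset of line from c', np.float64(0.0012496594986496424)) (np.int64(51), array([-0.0073, -0.0009], dtype=float32), np.float32(-4.028458), array([-0.0081, -0.0008], dtype=float32))
(np.float64(8615.0), array([-0.0076, -0.0011]), np.float64(-0.7126876277451163), 'offset of line from c', np.float64(0.0012397491882083324)) (np.int64(55), array([-0.0077, -0.0009], dtype=float32), np.float32(-4.44788), array([-0.0075, -0.0008], dtype=float32))
red 36 [-0.0244 -0.0008] 30.2417
```

View pics/w7.png

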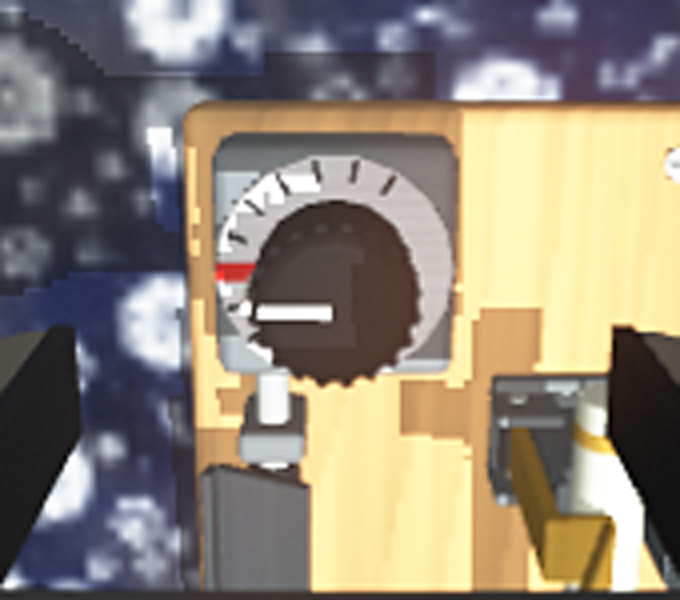

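The pointer (px (258–332,313)) is parallel to the red mark's line (218–252,272) to within about 1°. It only looks lower because the knob top is closer to the camera. Now I'll pull the knob up.

Run:
```python
from h import *
c=K+[.0008,.0]
env.movel([*c,.057],Rk(4),rate=.1)
effector.grasp(30);env.pause(.1);s=env.sense();print(s['t'],s['gripper_width'],s['ee_pos'],s['wrist_force'],s['moment'])
q=np.array(s['ee_pos']);R=np.array(s['tcp_rot'])
for h in(.004,.008,.0095,.0105,.0115,.0125):
    env.movel([*c,.057+h],rate=.03);s=env.sense();print(h,s['ee_pos'][2]-q[2],s['wrist_force'])
    if s['wrist_force'][2]<-12: break
env.movel([*c,s['ee_pos'][2]],rate=.03);env.pause(.1);print(env.sense()['wrist_force'])
effector.release()
env.movel([*c,.11],rate=.15);env.movel([*c,.11],Rk(0),rate=.1);env.pause(.2)
p,d=viewer.read_camera('wrist');pose=campose('wrist')
cv2.imwrite('pics/w8.png',cv2.resize(p[130:280,170:340],None,fx=4,fy=4,interpolation=cv2.INTER_CUBIC)[:,:,::-1])
v,u=np.mgrid[0:384,0:512];P=deproj('wrist',np.c_[u.ravel(),v.ravel()],d.ravel(),pose)
m=np.linalg.norm(P[:,:2]-c,axis=1)<.012;print('knob top z',np.median(P[m,2]))
for rm in(.0125,.0135): print(pointer2(p,pose,rmax=rm,ztop=.08),pointer(p,pose,rmax=rm,ztop=.08))
# check the rod from farther back
env.movel([*c,.18],rate=.2); env.movel([.44,-.05,.22],Rk(0),rate=.25);env.pause(.1)
p,d=save('wrist','w9',(0,300,120,400),2);pose=campose('wrist')
P=deproj('wrist',np.c_[u.ravel(),v.ravel()],d.ravel(),pose)
m=(np.abs(P[:,0]-.514)<.02)&(np.abs(P[:,1]-.0232)<.11)&(P[:,2]>.06)&(P[:,2]<.08)&(p.reshape(-1,3).min(1)>150);Q=P[m]
print('rod y',Q[:,1].min(),Q[:,1].max())
for lo in np.arange(-.06,.11,.02):
    k=(Q[:,1]>=lo)&(Q[:,1]<lo+.02)
    if k.sum()>5: print(round(lo,3),np.median(Q[k,0]),np.percentile(Q[k,2],95))
for n in['white_rod','oil_bottle','sanding_block','grey_rod']: print(n,[(np.array(x['at']),round(x['score'],2)) for x in tip_of('wrist',n)[:1]])
print(env.sense()['t'])
```

```text
31.8417 0.03349533921697111 [0.4552 0.1353 0.057 ] [-1.3555 -0.3448 -0.0889] [-0.0555 -0.0043 -0.0327]
0.004 0.004248653159986092 [ 0.0867 -0.2504  1.6811]
0.008 0.008336810894685326 [-0.9186  0.2931  3.1728]
0.0095 0.009580457082118257 [0.3519 0.663  0.7041]
0.0105 0.009949990042816964 [  1.5085   1.4291 -11.6245]
0.0115 0.010181664231166745 [  4.7287   2.1579 -22.8083]
[  2.9507   0.5476 -13.2989]
knob top z 0.08224681399312625
(np.float64(8532.0), array([-0.0071, -0.0012]), np.float64(-0.06804623221662538), 'offset of line from c', np.float64(0.0011605653920510593)) (np.int64(60), array([-0.0067, -0.0001], dtype=float32), np.float32(2.7686343), array([-0.0076, -0.0001], dtype=float32))
(np.float64(9176.0), array([-0.0075, -0.0012]), np.float64(-0.016718242344319487), 'offset of line from c', np.float64(0.0011554052537848477)) (np.int64(64), array([-0.0071, -0.0001], dtype=float32), np.float32(1.9724497), array([-0.0076,  0.    ], dtype=float32))
rod y -0.06456930534982265 0.11540047514053187
-0.06 0.516920966689179 0.07571001443010521
-0.04 0.5138115876521788 0.07574626991714234
-0.02 0.5123434661385833 0.07562121345314768
0.0 0.5118592232271788 0.07561842149225054
0.02 0.5120450771856662 0.0754995796389907
0.04 0.5120788690812985 0.07542314810473502
0.06 0.5126393680289164 0.07534167875471563
0.08 0.5165586520216164 0.07555000741783777
0.1 0.513162526395332 0.07533847756951616
white_rod [(array([0.5093, 0.0262, 0.0682]), 0.83)]
oil_bottle [(array([0.3744, 0.0118, 0.0044]), 0.64)]
sanding_block [(array([ 0.3796, -0.1616,  0.0003]), 0.89)]
grey_rod []
37.1583
```

View pics/w8.png

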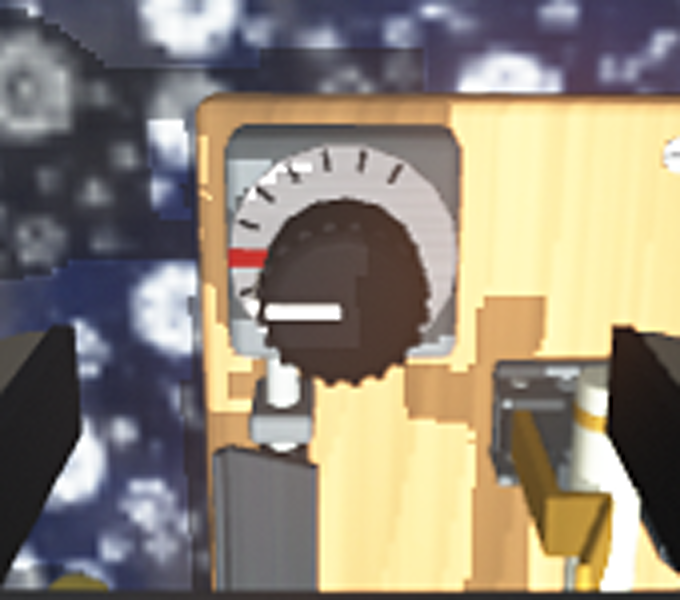

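View pics/w9.png

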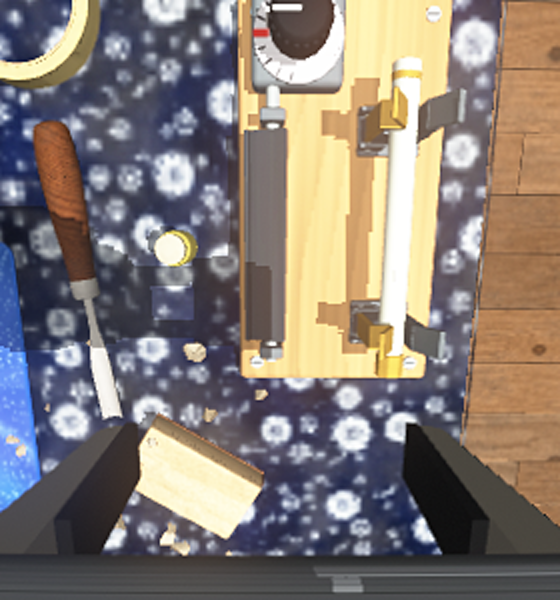

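w8 shows the knob raised with its pointer still parallel to the red mark. In w9 both jaws are over the rod, and the bottle and block are in place. One last check compares the rod's lengthwise centring with the clips in a single picture, then I'll hand in.

Run:
```python
from h import *
p,d=viewer.read_camera('wrist');pose=campose('wrist');v,u=np.mgrid[0:384,0:512]
P=deproj('wrist',np.c_[u.ravel(),v.ravel()],d.ravel(),pose);C=p.reshape(-1,3).astype(int)
m=(np.abs(P[:,0]-.514)<.009)&(np.abs(P[:,1]-.0232)<.12)&(P[:,2]>.063)&(P[:,2]<.08);Q=P[m];print('rod',Q[:,1].min(),Q[:,1].max(),(Q[:,1].min()+Q[:,1].max())/2)
cs=[]
for y0 in(.086,-.038):
    m=(np.abs(P[:,0]-.514)<.03)&(np.abs(P[:,1]-y0)<.03)&(P[:,2]>.088)&(P[:,2]<.115);Q=P[m];a=np.percentile(Q[:,1],[2,98]);cs.append(a.mean());print(m.sum(),a,Q[:,0].min(),Q[:,0].max())
print('clips mid',np.mean(cs))
```

```text
rod -0.06499732149372736 0.11561056712461425 0.025306622815443443
328 [0.0777 0.0927] 0.49860456717013535 0.5365176810782303
246 [-0.0458 -0.031 ] 0.49861967290362363 0.535892170722973
clips mid 0.023421659193983327
```

Run:
```python
from h import *
workorder.finish_job();print(env.sense()['t'])
```

```text
the job is handed in; nothing more can be done
the job is handed in; nothing more can be done
```

I finished the job and handed it in at about 37 s of the 58 s. The white rod is seated in both clips, and the knob is at the red mark and pulled up.

- **Rod:** I pulled it from the right bore and regrasped it at the middle. I had lowered it about 10 mm too far forward, so its far end rested on the bore's lip instead of lying flat on the bench; I picked it up from there. It then went level into both clips and stopped on the seat under a push of up to 19 N.
- **Rod checks:** The rod is level to about 0.4 mm. Its top reads 75.5 mm; less the roughly 2 mm the camera reads high, that puts the axis at the 65 mm seat. Both jaws are back where they stood before insertion. Lengthwise the rod reads about 1.9 mm left of centre; I left that alone.
- **Knob:** I turned it about 43° clockwise to the red mark. The best fit after pulling puts the pointer within about 1° of it, though my rougher fits disagreed by up to about 4°. It was then pulled up 10 mm to its stop and stayed up; its top reads 82 mm, consistent with 80 mm given the same camera offset.
- **Bystanders:** The bottle and sanding block read at their starting positions. The grey rod stayed in the rack in every view of it; the last wrist view did not cover the rack, so I did not recheck it at the very end. The gripper was open and clear of everything at hand-in.

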